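# Shut and latch the picket gate of the lost property corner

### The arm

A 7-joint arm with a two-finger parallel gripper is mounted at the origin on the work surface. World frame = base frame: x ahead of the robot, y to its left, z up, the work surface at z = 0. Lengths are in m, angles in degrees, forces in N, time in s.
With the tool pointing down it reaches from about 0.4 to 0.9 m from the base axis. Payload 5.5 kg.
Tool frame: the origin (TCP) lies on the centre line of the jaws, within the pads' length; the fingertips stand 19 mm ahead of it and the grasp point (between the pads) is the TCP (env.finger_overhang is the distance from the TCP to the fingertips, in m); x points along the fingers, z is the direction in which the jaws open and shut, and the axes are right-handed (so a half turn about x gives the same grasp; the last joint's range is limited). The gripper opens to 85 mm and grips with 20 to 120 N. Pads are 22 mm wide; open, the fingers measure 114 mm over their backs; the gripper's body (76 mm by 85 mm) begins 54 mm behind the grasp point. The pads swing forward as they close: fully open they stand 13 mm farther back than shut.
Start: joints at [-61.696, 28.699, -24.465, 88.831, 12.651, 65.22, -12.049], TCP at [0.149, 0.633, 0.215] pointing down, gripper open.
Joint ranges: [-164.97, 164.97], [-17.58, 116.51], [-87.97, 89.64], [11.32, 138.91], [-80.73, 260.73], [10.89, 115.49], [-147.41, 147.41]. Speed limits (degrees/s): [147.25, 147.25, 180, 180, 180, 180, 180].

### API

Orientations are given as [roll, pitch, yaw] about the fixed x, y, z axes, in that order (R = Rz(yaw) Ry(pitch) Rx(roll)).
In Python, from plant import env gives the robot as it stands.
- The arm moves only by the tool servo_tool, never from a script. Its argument "rows" is a list of rows, each a list of 6 numbers: the shift along the tool's x, y, z in cm, then the turn, a rotation vector about the tool's x, y, z in degrees. In form: [[x, y, z, ax, ay, az], ...]. A call has exactly 10 rows; each row is the pose to reach, as a shift and turn from the pose commanded when the call began, along the tool's axes at that moment; what a row does not reach only later rows make up. A row lasts 1/12 s, in which the tool goes at most 41.7 mm and 7.16 degrees, less where a joint would pass 70% of its speed; a pose out of reach is approached as far as the arm can. A call with a gripper value outside its range is refused whole. "hand" is the closure, from -1 (fully open) to 1 (shut), set as the call begins (left out, the last holds). The fingers move at their own pace and stop on an object; "grip_force" is the grip in N (left out, the last holds). Time passes only in rows, so rows that repeat a pose let the fingers close, or fill a call up. It gives the time, the measured TCP pose, the force and the opening at its end, in the units of the state.
- env.observe(): the state, without advancing time (a new reading comes with each control period).
- env.grab_frame(name): name is "scene" or "top" or "wrist"; returns the picture (480x640x3 uint8, blue, green, red); there is no depth.
- env.camera_info(name): a dict with "K" (3x3 intrinsics, pixels), "k1" (the pictures are not rectified: a ray, as slopes to the right and down, at radius r is drawn at 1 + k1 r^2 times it, then the intrinsics apply), "R" (3x3) and "t" (3): a world point X has camera coordinates R X + t. Camera axes: x right, y down, z forward; pixel columns grow to the right and rows downward; lengths in m; the calibration is good to about 2 mm. A picture is of the moment at which its call begins: read the wrist's pose just before it. camera_info takes no time and is no camera call; for the wrist camera it gives the pose at the moment of the call.
- env.finish_job(): hands the job in, once; it reports no verdict.
The state is a dict: "time_s": time; "q": joint angles; "joint_velocities": joint speeds; "effort": joint torques, N m; "eef_pos": TCP position; "tool_rot": TCP orientation; "force": force on the tool from outside, world axes, zero at the start; "wrist_torque": the same for the moment, N m; "opening": finger opening in m.
Only numpy, scipy, OpenCV 4.12 (cv2) and the standard library are available. Lean on these libraries where they do the work, as an engineer would, in place of code of your own. Each camera call takes 0.05 s, during which the arm holds its last target. There are 200 camera calls.

### The job

The little white picket gate in front of the lost property bench stands ajar. With the fingertips or the outside of the fingers only, gripping nothing, push the gate fully shut, and then push the red latch lever over past its centre so that it snaps down across the front of the gate. Leave all the toys where they are.

Things in the scene. Friction and masses are not known exactly. Their poses are not given: they have to be found in the camera images.
- fence: white picket fence fixed on the work surface, 620 mm long, 180 mm high (caps of the two gate posts 200 mm). Origin on the work surface, mid gateway; x points through the gateway away from the robot, y along the fence. Posts 40 mm square at y = +120 (hinges) and -110 mm (latch); fixed panels run on from them to y = +310 and -300 mm, their front at x = -14 mm
- gate_hinge (a point): foot of the white picket gate's hinge line, turning with the gate. The gate is 186 mm wide, 180 mm high, its front 9 mm before its y-z plane, its back 11 mm behind. At work surface height; the gate stretches from there along its own -y, its front looks along its own -x. The hinge line is at x = -11, y = +100 mm of the fence; shut, its axes are parallel to the fence's
- keeper_block (a point): front of the yellow keeper block (20 mm wide, 36 mm high) on the gate near its free end, 7 mm proud of its front, 176 mm from the hinge line, 155 mm up. With the gate shut the lever passes 9 mm in front of it, and then keeps the gate from opening; with the gate ajar it is in the lever's way
- gate_push (a point): point on the front face of the gate, 132 mm from the hinge line and 145 mm above the work surface: a good place to push
- gate (a joint): opening angle of the gate in rad: 0 shut (against its stop), growing as the free end swings out towards the robot's side (the fence's -x), to 1.2. A little stiff: the gate moves with about 1 N and stays where it is left
- latch_pivot (a point): the red latch lever: a flat bar 14 mm wide and 8 mm thick with a red ball of 24 mm diameter at its end. This point is its pivot, 105 mm high, in front of the latch post at x = -40, y = -110 mm of the fence. It swings in the upright plane x = -40 mm of the fence; a thin steel spring strut (up to 140 mm high) stands 12 mm in front of that plane at the post
- latch_tip (a point): centre of the red ball, 120 mm from the pivot: 204 mm high at either end of the swing, 225 mm when upright
- latch (a joint): lever angle in rad: 0 at the open stop, leaning 0.6 rad from upright away from the gate (to the fence's -y); 0.6 upright; 1.2 at the closed stop, leaning 0.6 rad to the fence's +y across the gate's front. An over-centre spring holds it at either stop: 2 to 3 N at the ball starts it, less and less up to upright; past upright it snaps over by itself
- cup: teal plastic tea cup, 72 mm wide, 60 mm high, standing on the bench behind the fence (bench top 60 mm high); to be left alone. Origin under its middle
- drum: red tin drum with brass rims, 94 mm across, 71 mm high, standing on the bench behind the fence (bench top 60 mm high); to be left alone. Origin under its middle
- piggy: brown ceramic piggy bank, 108 mm long, 86 mm high, standing on the bench behind the fence (bench top 60 mm high); to be left alone. Origin under its middle
- hammer: wooden toy hammer lying flat, 185 mm long, 36 mm high, on the work surface in front of the fence; to be left alone. Origin under its middle
- wand: pink glitter plastic wand lying flat, 215 mm long, 14 mm high, on the work surface in front of the fence; to be left alone. Origin under its middle
- bus: yellow toy bus, 100 x 45 x 52 mm, on the work surface in front of the fence; to be left alone. Origin under its middle

How it is judged (in metres and radians):
On the way, in this order (a step that is already met when the one before it is completed fails the run):
1. the gate is pushed shut while the latch lever is still open (value of joint gate below 0.05 rad and value of joint latch below 0.3 rad), for 0.2 s.
2. the latch lever has snapped over to its closed stop, across the shut gate (value of joint gate below 0.06 rad and value of joint latch above 1.1 rad), for 0.2 s.
At the end, for the whole second after the job is handed in: the gate is shut (within 0.06 rad, about 11 mm at its free end), the latch lever rests at its closed stop (above 1.1 of 1.2 rad), both are still, and every toy is within 20 mm of where it was (all of step 2 and velocity of joint latch between -0.1 and 0.1 rad/s and velocity of joint gate between -0.1 and 0.1 rad/s and distance of each of cup, drum, piggy, hammer, wand, bus from where it was at the start of the episode below 0.02 m); the robot touches nothing.
It fails at once if a toy is lifted, knocked or shifted by more than 20 mm (distance of any of cup, drum, piggy, hammer, wand, bus from where it was at the start of the episode above 0.02 m).
It fails at once if the latch ball is pinched between the fingers (contact force between the fingers and latch above 12 N and horizontal distance between the grasp point and latch_tip below 0.01 m).
It fails at once if the gate is pinched between the fingers (contact force between the fingers and gate above 12 N and x of the grasp point in the frame of gate_hinge between -0.012 and 0.012 m).
It also fails if it takes over 45 s, if anything falls off the work surface, if the arm or the gripper's body presses on something with over 40 N, if the wrist force passes 120 N, or if a joint passes its speed limit or range.

## Working session

There is one attempt and no reset: what is moved stays moved. The work goes in short steps, Python scripts to look and compute and a tool call to move; the robot and the scene stay as the last step left them, time stands still between calls to the robot, and variables do not carry over. Pictures are saved under pics/ and viewed, about 8 in all and at most 12, crops included, and the job is handed in when it is done.

Besides the shell and the picture viewer there is one more tool, called after ">>>" in YAML: its name, and indented under it one key for each argument. servo_tool: Moves the arm, as the interface text tells. Its arguments: {"type":"object","properties":{"rows":{"type":"array","items":{"type":"array","items":{"type":"number"}}},"hand":{"type":"number"},"grip_force":{"type":"number"}},"required":["rows"]}

```bash
ls; mkdir -p pics
python3 - <<'E'
from plant import env
import cv2
s=env.observe();print({k:s[k] for k in('time_s','eef_pos','tool_rot','opening','force')})
for n in('scene','top'):
    cv2.imwrite(f'pics/{n}0.png',env.grab_frame(n)); print(n,env.camera_info(n))
E
```

```text
pics
{'time_s': 0.0, 'eef_pos': array([0.14858937, 0.63204691, 0.21354705]), 'tool_rot': array([ 179.58513288,   89.88915429, -103.63562545]), 'opening': 0.08547654216131788, 'force': array([-0.50034101, -0.68266802,  1.46198814])}
scene {'K': array([[578.1468479 ,   0.        , 318.51547947],
       [  0.        , 578.1468479 , 245.43808919],
       [  0.        ,   0.        ,   1.        ]]), 'k1': -0.017496110199015855, 'R': array([[-0.81992188,  0.57213879, -0.0196293 ],
       [ 0.36240869,  0.49220788, -0.79144889],
       [-0.44315692, -0.65604009, -0.61092008]]), 't': array([ 0.46467976, -0.11198362,  1.36199284])}
top {'K': array([[476.80195612,   0.        , 319.45683079],
       [  0.        , 476.80195612, 241.58887378],
       [  0.        ,   0.        ,   1.        ]]), 'k1': -0.1197556598438924, 'R': array([[ 0.01364556, -0.99988421, -0.00673575],
       [-0.9928067 , -0.012747  , -0.11904777],
       [ 0.11894813,  0.00831177, -0.99286568]]), 't': array([0.03107676, 0.58863349, 0.97499733])}
```

View pics/scene0.png

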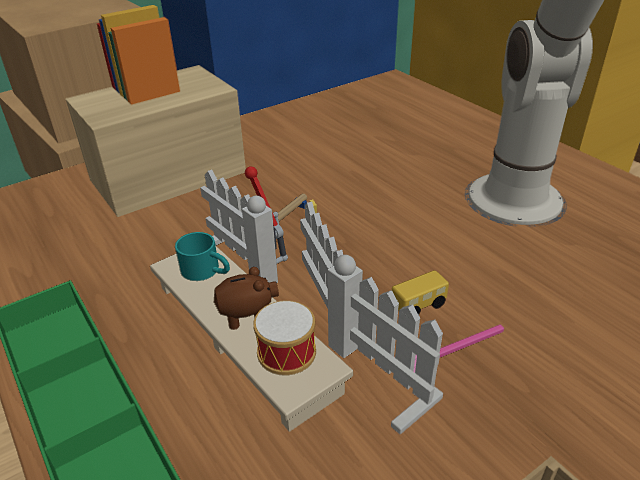

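View pics/top0.png

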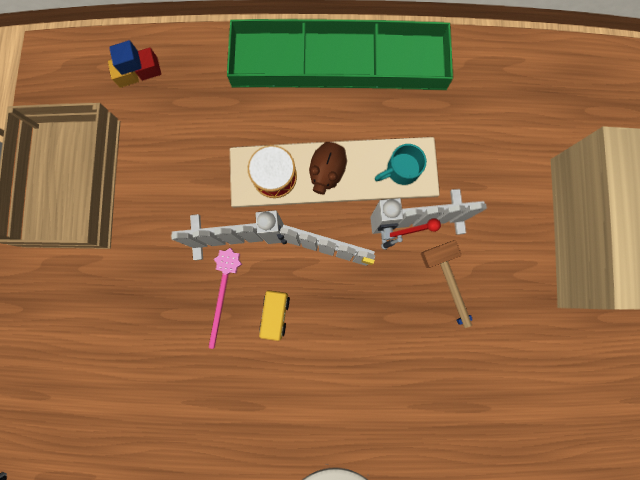

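The scene view shows the gate ajar between the post caps at (345,265) and (257,204), with the red ball at (251,173). In the top view the caps are at (266,221) and (391,209), the ball is at (434,225) and the yellow keeper is at (369,261). The bus (273,315), hammer and wand lie in front of the fence.

```bash
cat > h.py <<'E'
from plant import env
import numpy as np, cv2
C={n:env.camera_info(n) for n in('scene','top')}
def ray(n,uv):
    c=C[n];p=cv2.undistortPoints(np.array([[uv]],float),c['K'],np.array([c['k1'],0,0,0.]))[0,0]
    d=c['R'].T@np.array([*p,1]);return -c['R'].T@c['t'],d/np.linalg.norm(d)
def tri(a,b):
    (o,d),(p,e)=ray('scene',a),ray('top',b)
    s=np.linalg.lstsq(np.c_[d,-e],p-o,rcond=None)[0]
    x,y=o+s[0]*d,p+s[1]*e;return (x+y)/2,np.linalg.norm(x-y)
def atz(n,uv,z):
    o,d=ray(n,uv);return o+d*(z-o[2])/d[2]
def proj(n,X):
    c=C[n];x=c['R']@X+c['t'];p=x[:2]/x[2];p=p*(1+c['k1']*(p@p));return c['K'][:2,:2]@p+c['K'][:2,2]
E
python3 - <<'E'
from h import *
np.set_printoptions(precision=4,suppress=True)
P={}
for k,a,b in(('hcap',(345,265),(266,221)),('lcap',(257,204),(391,209)),('ball',(251,173),(434,225)),('keep',(312,204),(369,261))):
    P[k],e=tri(a,b);print(k,P[k],e)
for k in('hcap','lcap'): print(k,atz('top',{'hcap':(266,221),'lcap':(391,209)}[k],P[k][2]))
h,l=P['hcap'],P['lcap']
y=(h-l)[:2];print(np.linalg.norm(y));y/=np.linalg.norm(y);x=np.array([y[1],-y[0]])
o=(h[:2]*110+l[:2]*120)/230
print('fence o',o,'yaw',np.degrees(np.arctan2(x[1],x[0])))
F=lambda a,b:o+x*a+y*b
print('hinge',F(-.011,.1),'pivot',F(-.04,-.11),'ball open exp',F(-.04,-.11-.0678))
k=P['keep'][:2]-F(-.011,.1);print('gate angle deg',np.degrees(np.arctan2(-(k@x),-(k@y))),np.linalg.norm(k))
for n,u in(('bus',(273,315)),('hamhead',(441,254)),('wandstar',(227,261))):print(n,atz('top',u,.03))
for n in C:
  for X in((*F(-.04,-.11),.105),(*F(-.04,-.178),.204),(*F(-.014,.31),.18),(*F(-.014,-.3),.18)):print(n,X,proj(n,np.array(X)))
im=cv2.imread('pics/top0.png')[170:350,160:500];cv2.imwrite('pics/c1.png',cv2.resize(im,None,fx=2.3,fy=2.3,interpolation=3))
E
```

```text
hcap [0.607  0.1355 0.1826] 2.0441907386814598e-05
lcap [ 0.6319 -0.092   0.1839] 6.893784050698361e-05
ball [ 0.6004 -0.1664  0.2015] 0.0006875593626898683
keep [ 0.5384 -0.0541  0.167 ] 0.0017967762998456467
hcap [0.607  0.1355 0.1826]
lcap [ 0.6319 -0.092   0.1839]
0.228881385753538
fence o [0.62   0.0168] yaw 6.224911369192896
hinge [0.5982 0.115 ] pivot [ 0.5922 -0.0969] ball open exp [ 0.5995 -0.1643]
gate angle deg 25.69465100569847 0.1793712189009049
bus [0.4322 0.1344 0.03  ]
hamhead [ 0.5654 -0.2211  0.03  ]
wandstar [0.5446 0.2355 0.03  ]
scene (np.float64(0.5921592152359937), np.float64(-0.09688462370482703), 0.105) [277.3086 230.6204]
scene (np.float64(0.5995325632079197), np.float64(-0.16448368982030598), 0.204) [251.6082 172.0428]
scene (np.float64(0.5724646501006042), np.float64(0.3234582412329852), 0.18) [448.4025 327.8733]
scene (np.float64(0.6386079186722937), np.float64(-0.28294514597939946), 0.18) [206.2955 164.2665]
top (np.float64(0.5921592152359937), np.float64(-0.09688462370482703), 0.105) [387.8989 236.2625]
top (np.float64(0.5995325632079197), np.float64(-0.16448368982030598), 0.204) [433.1796 225.4166]
top (np.float64(0.5724646501006042), np.float64(0.3234582412329852), 0.18) [164.3689 238.7313]
top (np.float64(0.6386079186722937), np.float64(-0.28294514597939946), 0.18) [492.6777 207.535 ]
```

View pics/c1.png

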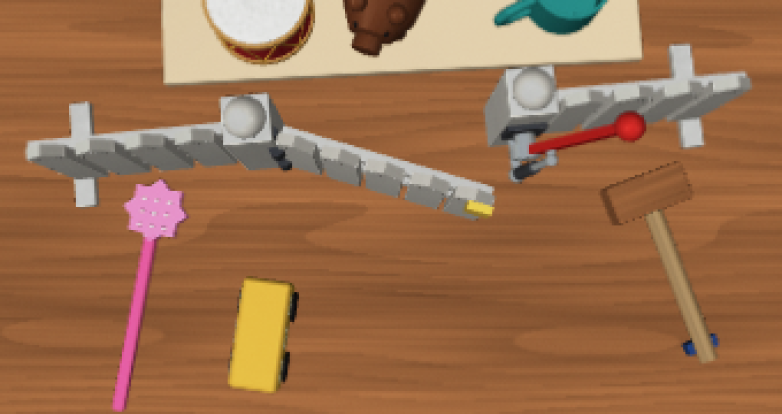

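```bash
cat >> h.py <<'E'
from scipy.spatial.transform import Rotation as Ro
O=np.array([.620,.0168]);A=np.radians(6.2)
fx=np.array([np.cos(A),np.sin(A)]);fy=np.array([-fx[1],fx[0]])
def F(a,b,z):return np.array([*(O+fx*a+fy*b),z])
Rt=Ro.from_matrix(np.c_[[0,0,-1],[-fx[0],-fx[1],0],[fy[0],fy[1],0]])
def state():
    s=env.observe();R=Ro.from_euler('xyz',s['tool_rot'],degrees=True);p=s['eef_pos']
    d=p[:2]-O;print('t',s['time_s'],'fence',np.round([d@fx,d@fy,p[2]],4),'F',np.round(s['force'],2),'open',s['opening']);return p,R
def to(a,b,z):
    p,R=state();print('cm',np.round(R.inv().apply(F(a,b,z)-p)*100,2),'deg',np.round((R.inv()*Rt).as_rotvec(degrees=True),2))
E
python3 - <<'E'
from h import *
print(env.finger_overhang); to(-.103,-.0065,.165); to(-.08,.28,.25)
E
```

```text
0.019
t 0.1 fence [-0.4022  0.6626  0.2136] F [-0.19  0.47 -0.59] open 0.08572508956937594
cm [  4.96 -50.47 -53.15] deg [-19.42  -0.1   -0.02]
t 0.1 fence [-0.4022  0.6626  0.2136] F [-0.19  0.47 -0.59] open 0.08572508956937594
cm [ -3.59 -43.11 -25.38] deg [-19.42  -0.1   -0.02]
```

>>> servo_tool:
  rows:
    - [0,-2.5,-2.65,-2,0,0]
    - [0,-5,-5.3,-4,0,0]
    - [0,-7.5,-7.95,-6,0,0]
    - [0,-10,-10.6,-8,0,0]
    - [0,-12.5,-13.25,-10,0,0]
    - [0,-15,-15.9,-12,0,0]
    - [0,-17.5,-18.55,-14,0,0]
    - [0,-20,-21.2,-16,0,0]
    - [0,-22.5,-23.85,-18,0,0]
    - [0,-25,-26.5,-19.4,0,0]
  hand: 1
  grip_force: 20

```text
time_s: 0.93
eef_pos: [0.3318, 0.3157, 0.2144]
tool_rot: [131.4, 90.0, -132.3]
force: [-0.4, 0.8, 0.1]
opening: 0.0
```

```bash
python3 -c "
from h import *
to(-.103,-.0065,.165)"
```

```text
t 0.9333 fence [-0.2542  0.3283  0.2144] F [-0.4   0.81  0.07] open 3.4011517615683934e-05
cm [  4.95 -15.08 -33.5 ] deg [ 0.08 -0.01 -0.01]
```

>>> servo_tool:
  rows:
    - [0,-1.5,-3.4,0,0,0]
    - [0,-3,-6.8,0,0,0]
    - [0,-4.5,-10.2,0,0,0]
    - [0,-6,-13.6,0,0,0]
    - [0,-7.5,-17,0,0,0]
    - [0,-9,-20.4,0,0,0]
    - [0.5,-10.5,-23.8,0,0,0]
    - [2,-12,-27.2,0,0,0]
    - [3.5,-13.5,-30.6,0,0,0]
    - [4.9,-14.5,-33.5,0,0,0]

```text
time_s: 1.77
eef_pos: [0.5128, -0.0025, 0.1649]
tool_rot: [-134.2, 89.9, -38.1]
force: [0.6, 0.1, 0.7]
opening: 0.0002
```

```bash
python3 -c "
from h import *
to(-.031,-.032,.165)
cv2.imwrite('pics/s1.png',env.grab_frame('scene')[130:430,160:500]);a=cv2.imread('pics/s1.png');b=env.grab_frame('top')[150:350,160:500]
cv2.imwrite('pics/s1.png',np.vstack([a,b]))"
```

```text
t 1.7667 fence [-0.1087 -0.0077  0.1649] F [0.64 0.12 0.7 ] open 0.00023031964024335924
cm [ 0.   -7.77 -2.42] deg [-0.09 -0.04  0.05]
```

View pics/s1.png

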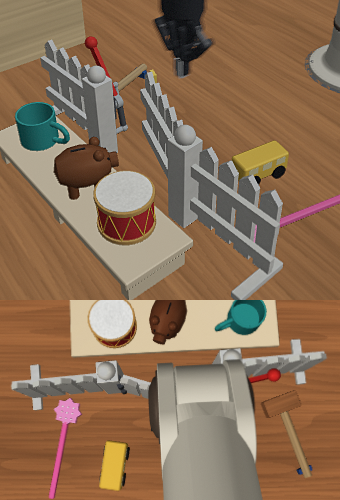

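The fingers at (180,70) in the scene crop are in front of the gate, nothing else has moved, and the path is clear. I'll push now.

>>> servo_tool:
  rows:
    - [0,-1,-0.3,0,0,0]
    - [0,-2,-0.6,0,0,0]
    - [0,-3,-0.9,0,0,0]
    - [0,-3.6,-1.2,0,0,0]
    - [0,-4.2,-1.5,0,0,0]
    - [0,-4.8,-1.7,0,0,0]
    - [0,-5.4,-1.9,0,0,0]
    - [0,-6,-2.1,0,0,0]
    - [0,-6.5,-2.3,0,0,0]
    - [0,-6.9,-2.4,0,0,0]

```text
time_s: 2.7
eef_pos: [0.5834, -0.0165, 0.1656]
tool_rot: [-159.0, 90.0, -62.8]
force: [0.6, -0.2, 0.9]
opening: 0.0001
```

```bash
python3 -c "
from h import *
to(-.031,-.032,.165)
cv2.imwrite('pics/s2.png',cv2.resize(env.grab_frame('scene')[130:430,160:500],None,fx=2,fy=2))"
```

```text
t 2.7 fence [-0.04   -0.0292  0.1656] F [ 0.6  -0.18  0.85] open 0.0001437061398291325
cm [ 0.06 -0.9  -0.28] deg [-0.03 -0.01  0.  ]
```

View pics/s2.png

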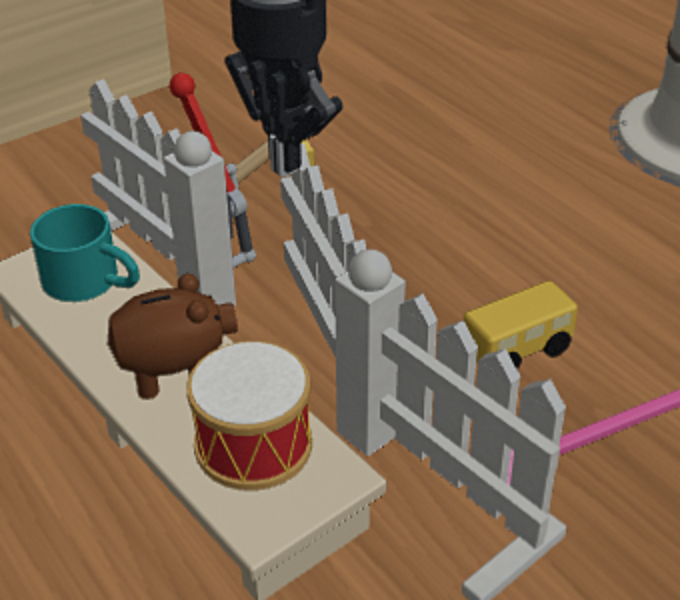

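```bash
python3 -c "
from h import *
c=lambda X:np.round((proj('scene',X)-[160,130])*2)
p,R=state();print('tip',c(p-[0,0,.019]),'tcp',c(p))
for a in (0,5,10,15,20,25):
    t=np.radians(a);g=lambda l,n,z:F(-.011-l*np.sin(t)-n*np.cos(t),.1-l*np.cos(t)+n*np.sin(t),z)
    print(a,'end top',c(g(.186,0,.18)),'end foot',c(g(.186,0,.02)),'keeper top',c(g(.176,.016,.173)))
a=cv2.imread('pics/scene0.png')[180:330,230:400];b=env.grab_frame('scene')[180:330,230:400]
cv2.imwrite('pics/s3.png',cv2.resize(np.hstack([a,b]),None,fx=2.3,fy=3.5,interpolation=2))
"
```

```text
t 2.75 fence [-0.0394 -0.0293  0.1656] F [0.8  0.01 0.1 ] open 0.0003518414931246966
tip [287. 203.] tcp [286. 186.]
0 end top [220. 158.] end foot [232. 295.] keeper top [242. 162.]
5 end top [235. 151.] end foot [245. 288.] keeper top [257. 156.]
10 end top [251. 145.] end foot [260. 282.] keeper top [272. 152.]
15 end top [267. 140.] end foot [274. 276.] keeper top [288. 148.]
20 end top [283. 136.] end foot [289. 272.] keeper top [304. 144.]
25 end top [300. 133.] end foot [305. 268.] keeper top [320. 142.]
```

View pics/s3.png

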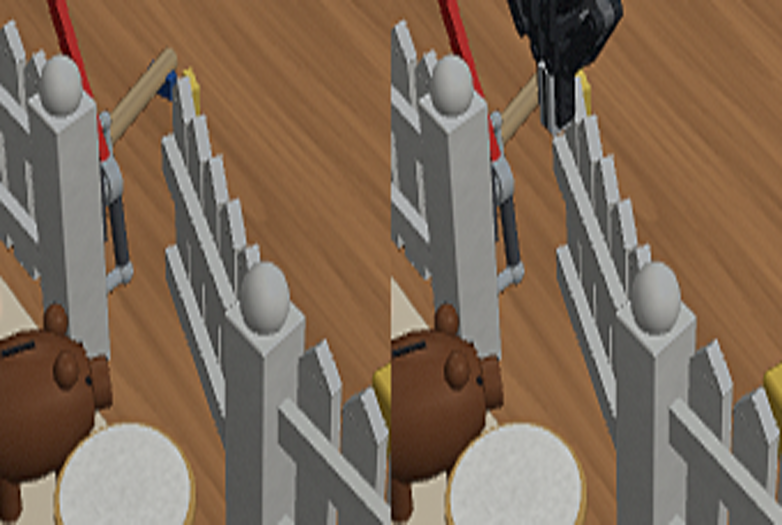

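```bash
python3 -c "
from h import *
p=np.array([.5128,-.0025,.1649])
for d in(.019,0,-.02):print(d,proj('scene',p-[0,0,d])-[160,130])
a=cv2.imread('pics/s1.png')[0:130,120:260]
w=env.grab_frame('wrist');print(env.camera_info('wrist'))
cv2.imwrite('pics/s4.png',np.hstack([cv2.resize(a,(517,480)),w[:, 180:460]]))
"
```

```text
0.019 [180.55788477  91.78716857]
0 [180.59618246  83.12866927]
-0.02 [180.63723782  73.80313432]
{'K': array([[377.89093005,   0.        , 317.90089557],
       [  0.        , 377.89093005, 243.30710145],
       [  0.        ,   0.        ,   1.        ]]), 'k1': -0.0001114210505699152, 'R': array([[-1.07637240e-01,  9.94190095e-01, -5.28077031e-04],
       [ 9.60516530e-01,  1.04128571e-01,  2.58002396e-01],
       [ 2.56558414e-01,  2.72634391e-02, -9.66144133e-01]]), 't': array([ 0.07827363, -0.5781658 ,  0.18129986])}
```

View pics/s4.png

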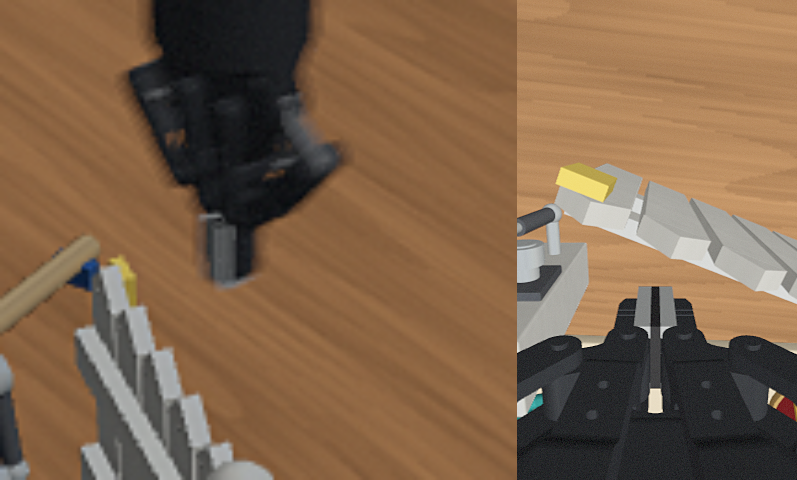

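```bash
python3 -c "
from h import *
C['wrist']=env.camera_info('wrist');C['wrist']['k1']=0
p,R=state()
print('camcentre',-C['wrist']['R'].T@C['wrist']['t'])
for d in(.04,.019,0,-.02):print(d,proj('wrist',p-[0,0,d]))
for z in (.173,.155,.137):
  print('keeper',z,proj('wrist',np.array([.5384,-.0541,z])))
"
```

```text
t 2.85 fence [-0.0405 -0.0289  0.1655] F [-0.23 -0.23  0.31] open -0.00015658759530340374
camcentre [ 0.51724896 -0.02255815  0.32437129]
0.04 [316.63511474 265.69504185]
0.019 [316.4769629  278.93957548]
0 [316.30144513 293.63843067]
-0.02 [316.07064868 312.96663581]
keeper 0.173 [233.82165479 188.12514574]
keeper 0.155 [242.53597389 183.39697883]
keeper 0.137 [249.61719042 179.55489165]
```

The tip appears about 15 mm above the reported TCP in two cameras, so it passed over the gate without touching it. I'll back out slightly higher and come down lower.

>>> servo_tool:
  rows:
    - [-1,0,0,0,0,0]
    - [-1.5,0.5,0.2,0,0,0]
    - [-1.5,2,0.6,0,0,0]
    - [-1.5,4,1.2,0,0,0]
    - [-1.5,6,1.8,0,0,0]
    - [-1.5,7.5,2.2,0,0,0]
    - [0,8,2.3,0,0,0]
    - [1.5,8,2.3,0,0,0]
    - [3,8,2.3,0,0,0]
    - [3,8,2.3,0,0,0]

```text
time_s: 3.68
eef_pos: [0.4985, -0.0019, 0.1342]
tool_rot: [85.4, 89.8, -178.4]
force: [-0.4, -0.0, -0.5]
opening: 0.0002
```

```bash
python3 -c "
from h import *
p,R=state();to(-.03,-.032,.135)
for d in(.02,0,-.02):print(d,proj('scene',p-[0,0,d])*1)
print('crop x4 origin 280,150')
cv2.imwrite('pics/s5.png',cv2.resize(env.grab_frame('scene')[150:270,270:420],None,fx=4,fy=4,interpolation=2))"
```

```text
t 3.6833 fence [-0.1228 -0.0054  0.1342] F [-0.44 -0.05 -0.52] open 0.00020509653445732908
t 3.6833 fence [-0.1228 -0.0054  0.1342] F [-0.44 -0.05 -0.52] open 0.00020509653445732908
cm [-0.11 -9.28 -2.66] deg [-0.    0.02 -0.19]
0.02 [346.87897417 233.23782082]
0 [346.99132449 224.46699876]
-0.02 [347.10605224 215.49221174]
crop x4 origin 280,150
```

View pics/s5.png

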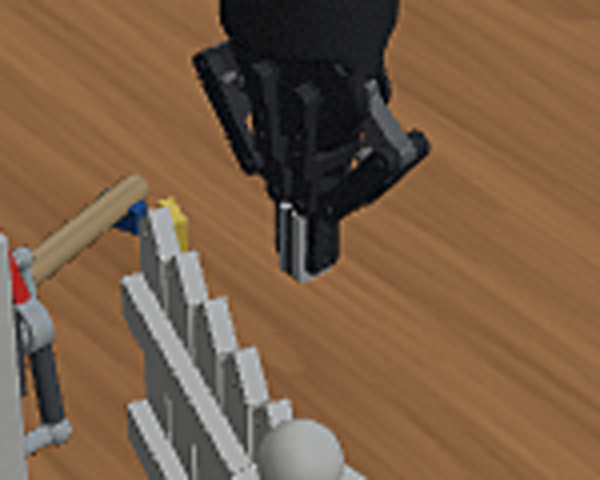

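The tip is at (346,218), about 14 mm above the reported TCP, or roughly 149 mm high. That is below the gate's 180 mm top, so I'll push.

>>> servo_tool:
  rows:
    - [0,-1.5,-0.5,0,0,0]
    - [0,-3,-1,0,0,0]
    - [0,-4,-1.3,0,0,0]
    - [0,-5,-1.6,0,0,0]
    - [0,-6,-1.9,0,0,0]
    - [0,-6.8,-2.1,0,0,0]
    - [0,-7.5,-2.3,0,0,0]
    - [0,-8.1,-2.5,0,0,0]
    - [0,-8.6,-2.6,0,0,0]
    - [0,-8.9,-2.6,0,0,0]

```text
time_s: 4.57
eef_pos: [0.5926, -0.0185, 0.1356]
tool_rot: [178.3, 90.0, -85.5]
force: [-0.8, -0.4, 0.7]
opening: 0.0001
```

```bash
python3 -c "
from h import *
to(-.03,-.032,.135)
cv2.imwrite('pics/s6.png',cv2.resize(env.grab_frame('scene')[150:330,210:400],None,fx=3,fy=3,interpolation=2))
c=lambda X:np.round((proj('scene',X)-[210,150])*3)
for a in (0,3,6,10,20):
    t=np.radians(a);g=lambda l,n,z:F(-.011-l*np.sin(t)-n*np.cos(t),.1-l*np.cos(t)+n*np.sin(t),z)
    print(a,'end top',c(g(.186,0,.16)),'end foot',c(g(.186,0,.02)),'keeper top',c(g(.176,.016,.173)))
"
```

```text
t 4.5667 fence [-0.0311 -0.0321  0.1356] F [-0.79 -0.43  0.68] open 0.0001470426169182139
cm [ 0.06 -0.11  0.01] deg [-0.03 -0.01 -0.  ]
0 end top [183. 204.] end foot [198. 382.] keeper top [213. 183.]
3 end top [196. 198.] end foot [210. 376.] keeper top [226. 178.]
6 end top [209. 193.] end foot [222. 370.] keeper top [239. 173.]
10 end top [228. 186.] end foot [239. 362.] keeper top [258. 168.]
20 end top [276. 172.] end foot [284. 348.] keeper top [306. 157.]
```

View pics/s6.png

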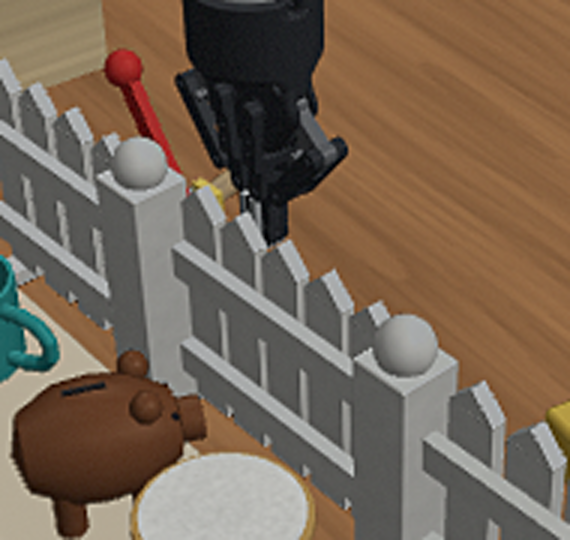

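The gate is now almost shut: the keeper is at about (208,188), against (213,183) predicted for 0°. I'll press on slowly to the stop and read the force.

>>> servo_tool:
  rows:
    - [0,-0.1,0,0,0,0]
    - [0,-0.2,0,0,0,0]
    - [0,-0.3,0,0,0,0]
    - [0,-0.3,0,0,0,0]
    - [0,-0.4,0,0,0,0]
    - [0,-0.4,0,0,0,0]
    - [0,-0.5,0,0,0,0]
    - [0,-0.5,0,0,0,0]
    - [0,-0.6,0,0,0,0]
    - [0,-0.6,0,0,0,0]

```text
time_s: 5.45
eef_pos: [0.5926, -0.0183, 0.1351]
tool_rot: [88.3, 89.4, -175.5]
force: [-14.5, -1.1, 11.4]
opening: 0.0001
```

14 N with no movement means the gate is against its stop. I'll back off and rise, then carry the fingers across to the -y side of the lever.

>>> servo_tool:
  rows:
    - [0,1,0,0,0,0]
    - [0,3,0,0,0,0]
    - [0,5.5,0,0,0,0]
    - [-2,7.5,0,0,0,0]
    - [-5,8,0,0,0,0]
    - [-8.5,8,0,0,0,0]
    - [-12,8,-2,0,0,0]
    - [-15,8,-5,0,0,0]
    - [-16.5,8,-8.5,0,0,0]
    - [-16.5,8,-12,0,0,0]

```text
time_s: 6.28
eef_pos: [0.5344, -0.1468, 0.3062]
tool_rot: [-107.6, 89.4, -11.3]
force: [1.3, -0.2, -0.2]
opening: 0.0003
```

```bash
python3 -c "
from h import *
to(-.041,-.24,.186)
cv2.imwrite('pics/s7.png',cv2.resize(env.grab_frame('scene')[130:360,190:400],None,fx=2.6,fy=2.6,interpolation=2))
"
```

```text
t 6.2833 fence [-0.1028 -0.1534  0.3062] F [ 1.3  -0.24 -0.21] open 0.0003028387091697054
cm [12.11 -6.04 -8.63] deg [ 0.1  -0.18  0.56]
```

View pics/s7.png

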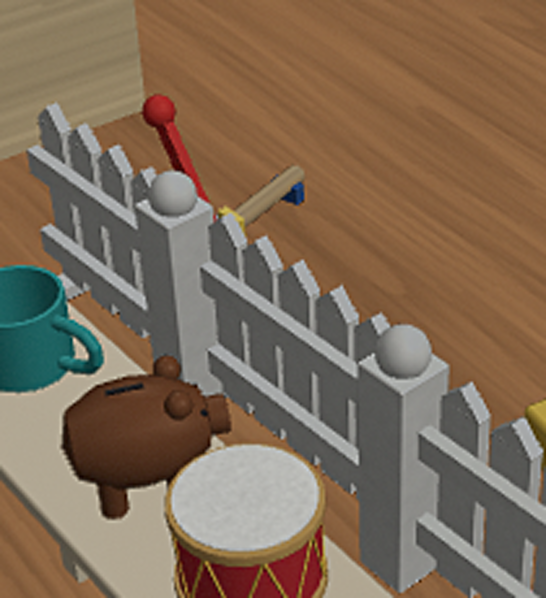

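The gate is shut, with its rails in line with the fence, and the lever still leans open with the ball at (158,110). Next I'll move beside the ball and lower.

>>> servo_tool:
  rows:
    - [0,0,-2,0,0,0]
    - [0,0,-5,0,0,0]
    - [0,-1,-8,0,0,0]
    - [0,-3,-9,0,0,0]
    - [0,-5,-9,0,0,0]
    - [1.5,-6,-9,0,0,0]
    - [4.5,-6,-9,0,0,0]
    - [8,-6,-9,0,0,0]
    - [11,-6,-9,0,0,0]
    - [12,-6,-9,0,0,0]

```text
time_s: 7.17
eef_pos: [0.5976, -0.227, 0.175]
tool_rot: [63.7, 89.5, 159.9]
force: [-0.4, 0.6, -0.6]
opening: 0.0001
```

```bash
python3 -c "
from h import *
to(-.041,-.118,.186)
cv2.imwrite('pics/s8.png',cv2.resize(env.grab_frame('scene')[110:260,180:350],None,fx=4,fy=4,interpolation=2))
"
```

```text
t 7.1667 fence [-0.0486 -0.2399  0.175 ] F [-0.38  0.63 -0.58] open 7.237823884480605e-05
cm [-1.06 -0.75 12.2 ] deg [-0.01  0.2  -0.41]
```

View pics/s8.png

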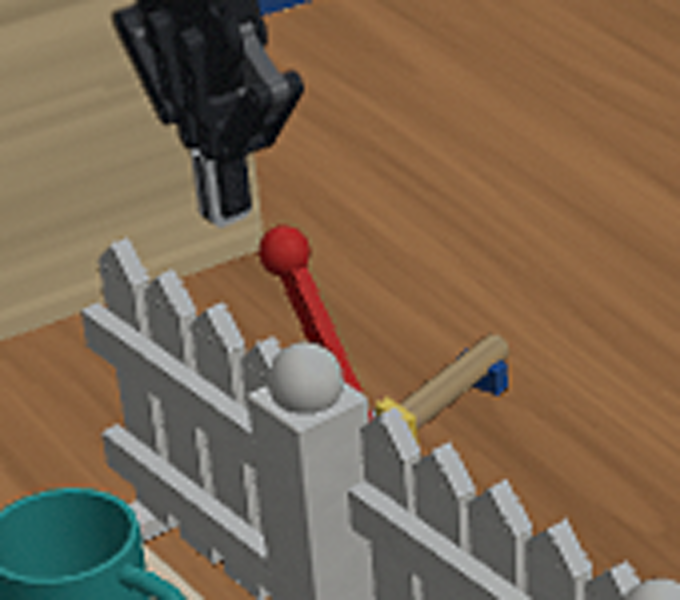

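```bash
python3 -c "
from h import *
p,R=state()
for d in (0,.015,.03,.045):print(d,(proj('scene',p+[0,0,d])-[180,110])*4)
print('ball level here',(proj('scene',F(-.04,-.24,.204))-[180,110])*4)"
```

```text
t 7.2167 fence [-0.0487 -0.2399  0.1751] F [-0.17  0.03 -2.  ] open -5.38903335803861e-05
0 [232.37620402 246.03519519]
0.015 [229.1849305  219.37499618]
0.03 [225.94346453 192.28386436]
0.045 [222.65066355 164.75167543]
ball level here [211.30718609 200.30761579]
```

>>> servo_tool:
  rows:
    - [-0.5,-0.4,0,0,0,0]
    - [-1,-0.7,0,0,0,0]
    - [-1,-0.7,1,0,0,0]
    - [-1,-0.7,2,0,0,0]
    - [-1,-0.7,2.6,0,0,0]
    - [-1,-0.7,3.2,0,0,0]
    - [-1,-0.7,3.7,0,0,0]
    - [-1,-0.7,4.2,0,0,0]
    - [-1,-0.7,4.6,0,0,0]
    - [-1,-0.7,5,0,0,0]

```text
time_s: 8.05
eef_pos: [0.6026, -0.1799, 0.1913]
tool_rot: [-162.3, 89.8, -66.1]
force: [-0.7, -7.2, 5.7]
opening: -0.0005
```

>>> servo_tool:
  rows:
    - [-0.4,0,0.6,0,0,0]
    - [-0.6,0,1.3,0,0,0]
    - [-0.8,0,2,0,0,0]
    - [-0.8,0,2.7,0,0,0]
    - [-0.8,0,3.4,0,0,0]
    - [-0.8,0,4.1,0,0,0]
    - [-0.8,0,4.8,0,0,0]
    - [-0.8,0,5.4,0,0,0]
    - [-0.8,0,6,0,0,0]
    - [-0.8,0,6.6,0,0,0]

```text
time_s: 8.88
eef_pos: [0.6, -0.1148, 0.2051]
tool_rot: [-108.7, 89.2, -12.7]
force: [-0.0, -0.0, 0.3]
opening: -0.0001
```

```bash
python3 -c "
from h import *
p,R=state()
cv2.imwrite('pics/s9.png',cv2.resize(env.grab_frame('scene')[110:260,180:350],None,fx=4,fy=4,interpolation=2))
"
```

```text
t 8.8833 fence [-0.0341 -0.1287  0.2051] F [-0.01 -0.02  0.31] open -8.167118478000873e-05
```

View pics/s9.png

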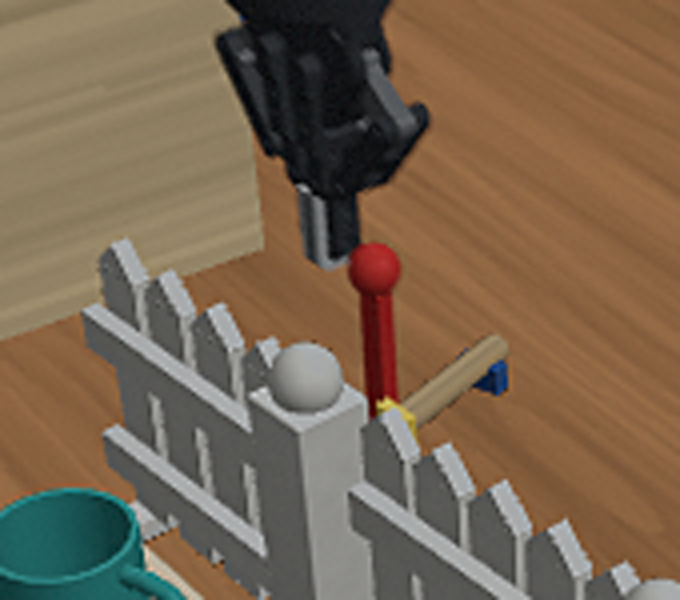

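The lever is about upright, with the ball at (375,270) touching the fingers and almost no force. I'll carry on past centre and check by red-blob detection, since the picture budget is used up.

>>> servo_tool:
  rows:
    - [0,0.2,0.5,0,0,0]
    - [0.2,0.4,1,0,0,0]
    - [0.4,0.5,1.5,0,0,0]
    - [0.4,0.5,2,0,0,0]
    - [0.4,0.5,2.5,0,0,0]
    - [0.4,0.5,3,0,0,0]
    - [0.4,0.5,3.5,0,0,0]
    - [0.4,0.5,3.5,0,0,0]
    - [0.4,0.5,3.5,0,0,0]
    - [0.4,0.5,3.5,0,0,0]

```text
time_s: 9.77
eef_pos: [0.5866, -0.0785, 0.1946]
tool_rot: [-161.5, 90.0, -65.3]
force: [0.0, 0.6, 0.3]
opening: -0.0001
```

```bash
cat > chk.py <<'E'
from h import *
state()
def red(im):
    h=cv2.cvtColor(im,cv2.COLOR_BGR2HSV);m=(((h[...,0]<6)|(h[...,0]>174))&(h[...,1]>190)&(h[...,2]>90)).astype(np.uint8)
    n,l,s,c=cv2.connectedComponentsWithStats(m);return [(s[i][:5].tolist(),c[i].round(1).tolist()) for i in range(1,n) if s[i][4]>15 and 200<c[i][0]<460 and c[i][1]>130]
for n in('scene','top'):print(n,red(env.grab_frame(n)))
for a in(.6,.9,1.0,1.1,1.2):
    X=F(-.04,-.11+.12*np.sin(a-.6),.105+.12*np.cos(a-.6));print(a,proj('scene',X).round(1),proj('top',X).round(1))
E
python3 chk.py
```

```text
t 9.7667 fence [-0.0435 -0.0912  0.1946] F [0.   0.59 0.33] open -5.7247706521332943e-05
scene [([291, 195, 13, 13, 105], [297.3, 201.1]), ([311, 333, 3, 11, 18], [312.5, 337.4]), ([293, 340, 15, 22, 143], [301.1, 349.8]), ([305, 340, 9, 23, 88], [309.3, 351.7]), ([274, 348, 16, 20, 161], [281.0, 354.7]), ([283, 349, 19, 21, 188], [291.9, 361.1])]
top [([262, 191, 10, 5, 21], [266.7, 192.7]), ([352, 227, 11, 12, 58], [355.7, 234.0])]
0.6 [273.1 176. ] [397.3 227.3]
0.9 [285.7 186.4] [376.6 229.6]
1.0 [289.9 190.9] [369.9 230.6]
1.1 [293.9 195.9] [363.5 231.6]
1.2 [297.8 201.4] [357.5 232.6]
```

The ball is at (297.3,201.1) and the closed stop is predicted at (297.8,201.4), so the lever has snapped over. I'll retreat up and back towards the robot.

>>> servo_tool:
  rows:
    - [0,0,-1,0,0,0]
    - [-1,0,-2,0,0,0]
    - [-3,0,-2,0,0,0]
    - [-6,0,-2,0,0,0]
    - [-9,0,-2,0,0,0]
    - [-12,1,-2,0,0,0]
    - [-13,4,-2,0,0,0]
    - [-13,7,-2,0,0,0]
    - [-13,9,-2,0,0,0]
    - [-13,10,-2,0,0,0]

```text
time_s: 10.7
eef_pos: [0.4871, -0.1112, 0.3261]
tool_rot: [-131.3, 89.9, -35.3]
force: [-0.5, -0.1, 0.6]
opening: 0.0002
```

>>> servo_tool:
  rows:
    - [0,1,0,0,0,0]
    - [0,3,0,0,0,0]
    - [0,5,0,0,0,0]
    - [0,6,0,0,0,0]
    - [0,6,0,0,0,0]
    - [0,6,0,0,0,0]
    - [0,6,0,0,0,0]
    - [0,6,0,0,0,0]
    - [0,6,0,0,0,0]
    - [0,6,0,0,0,0]

```text
time_s: 11.53
eef_pos: [0.4301, -0.1151, 0.3244]
tool_rot: [73.0, 90.0, 169.2]
force: [-0.7, 0.2, -0.2]
opening: -0.0
```

```bash
python3 chk.py | head -3
python3 - <<'E'
from h import *
a=cv2.imread('pics/scene0.png');b=env.grab_frame('scene')
m=(cv2.absdiff(a,b).max(2)>40).astype(np.uint8);n,l,s,c=cv2.connectedComponentsWithStats(m)
print('changed blobs',[s[i].tolist() for i in range(1,n) if s[i][4]>12])
h=cv2.cvtColor(b,cv2.COLOR_BGR2HSV);y=cv2.inRange(h,(22,150,120),(32,255,255))[170:230,250:330]
q=np.argwhere(y>0);print('keeper px',q.mean(0)[::-1]+[250,170] if len(q) else None,'shut exp',proj('scene',F(-.027,-.076,.165)))
E
```

```text
t 11.5333 fence [-0.203  -0.1107  0.3244] F [-0.72  0.2  -0.21] open -4.708638812137592e-05
scene [([291, 195, 13, 13, 107], [297.4, 201.0]), ([311, 333, 3, 9, 17], [312.5, 336.9]), ([293, 340, 15, 22, 147], [301.2, 349.8]), ([305, 340, 9, 23, 90], [309.2, 351.6]), ([275, 348, 15, 20, 153], [281.5, 354.5]), ([283, 350, 19, 20, 184], [291.8, 361.2])]
top [([262, 191, 15, 5, 34], [269.2, 192.9]), ([352, 226, 37, 13, 241], [365.7, 232.9])]
changed blobs [[311, 0, 60, 91, 3213], [506, 0, 98, 94, 4302], [499, 29, 13, 58, 122], [586, 36, 9, 39, 69], [549, 81, 19, 8, 116], [567, 83, 10, 28, 102], [536, 107, 5, 7, 17], [245, 167, 25, 40, 284], [267, 195, 76, 127, 4402]]
keeper px [280.91666667 214.41666667] shut exp [281.1460655  214.73043679]
```

Only the lever, gate and arm regions have changed. The keeper pixel matches the shut position to within half a pixel, so I'm handing in.

```bash
python3 -c "
from plant import env
print(env.finish_job())"
```

```text
the job is handed in; nothing more can be done
None
```

The gate is shut and the red latch lever has snapped across its front. I handed the job in at about 11.6 s of robot time; no verdict is given.

- **Method:** With the gripper closed and gripping nothing, I pushed the gate against its stop. The wrist read about 14 N with no further movement. I then pushed the lever past upright with the outside of the fingers and withdrew clear of everything.
- **Gate and lever:** The ball was at pixel (297.4, 201.0), against (297.8, 201.4) predicted for the closed stop. The keeper block was at (280.9, 214.4), against (281.1, 214.7) predicted for a shut gate.
- **Toys:** Comparing the scene picture with the first one showed changes only at the arm, the gate and the lever, so the toys look undisturbed. I made this last check by image code, not by eye, because all 12 picture views were used.
- **What disagreed:** In the camera pictures the closed fingertips sat about 15 mm above the reported TCP, not 19 mm beyond it as stated. My first push therefore passed over the gate without touching it, and I repeated it lower.

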